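# Park the index plunger of the loaded sample turntable

## Task

Two identical small indexing turntables stand on the desk, each locked by a spring plunger with a black fluted knob. Free the one that carries the round sample dish: pull its knob straight up, twist it clockwise (seen from above) as far as its rest notch, and let it settle in there so that it stays retracted when you let go. Leave the dish in place on its turntable and the plunger of the empty turntable locked.

Things in the scene. Friction and masses are not known exactly. Their poses are not given: they have to be found in the camera images.
- plunger_knob (a point): black fluted round knob, 32 mm across, 30 mm tall, axis vertical, on the turntable with the dish. The point is the middle of the knob: 89 mm above the desk when locked, knob top 15 mm above it, underside 15 mm below it; it rises with the knob. The steel sleeve below (42 mm across) ends 5 mm under the knob. Can be gripped from any side from above
- sample_station: the turntable to free, fixed to the desk. Origin: centre of the underside of its grey base plate, 168 mm along x (+x to its back), 130 along y, z up. Plunger axis at x = -32 mm, on a 40 mm high bracket at the front; dial 120 mm across, centre at x = +20 mm, top 26 mm high. The empty turntable is identical
- plunger_lift (a joint): how far its knob is pulled up, m: 0 locked, 0.022 at most. A spring pulls it down with 5 N at 0, 9 N at the top. A cross pin in a deep slot of the sleeve stops it from twisting until it is lifted more than 0.015 (pull about 0.018). It reads 0.011 at rest in the notch, 0.015 if left on the land between slot and notch
- plunger_turn (a joint): twist of its knob, rad, growing clockwise seen from above: 0 in the deep slot (locked), 1.05 (60 degrees) in the middle of the rest notch. The pin drops into the notch anywhere from 0.9 to 1.22, where a stop ends the twist. Turns with little friction
- planchet: the round shallow metal sample dish, 49 mm in diameter, 9 mm tall, lying loose between three short studs on the dial of the turntable to be freed; origin at the centre of its underside
- spare_lift (a joint): how far the knob of the other, empty turntable (same shape and size) is pulled up, in m; 0 locked. It is to stay locked
There are look-alikes about, which are no part of the job. What is shaped like the planchet but red is not meant.

How it is judged:
By the outcome, as a careful person would: the job done as asked, in the order asked, and still so for the second after the job is handed in, with the robot touching nothing.
It also fails if it takes over 32 s, if anything falls off the work surface, if the arm or the gripper's body presses on something with over 40 N, if the wrist force passes 120 N, or if a joint passes its speed limit or range.

## Robot

A 6-joint arm with a two-finger parallel gripper is mounted at the origin on a cart in front of the work surface, level with it; the furniture and walls round the work are solid. World frame = base frame: x ahead of the robot, y to its left, z up, the work surface at z = 0. Lengths are in m, angles in degrees, forces in N, time in s.
With the tool pointing down it reaches from about 0.3 to 0.775 m from the base axis. Payload 14.6 kg.
Tool frame: the origin (TCP) lies at the very end of the fingers, on their centre line; the grasp point (between the pads) lies 19 mm behind it; z points along the fingers, y is the line along which they close (so a half turn about z gives the same grasp; the last joint's range is limited). The gripper opens to 94 mm and grips with 3 to 60 N. Pads are 16 mm wide; open, the fingers measure 119 mm over their backs; the gripper's body (75 mm by 177 mm) begins 78 mm behind the grasp point.
Start: joints at [69.465, 17.183, 87.147, -0, 75.671, -3.816], TCP at [0.158, 0.527, 0.205] pointing down, gripper open.
Joint ranges: [-173.82, 173.82], [-45.26, 126.66], [13.44, 144.39], [-59.66, 239.66], [0, 175.72], [-146.38, 146.38]. Speed limits (degrees/s): [127.2, 127.2, 147.25, 180, 180, 180].

## Interface

Orientations are given as [roll, pitch, yaw] about the fixed x, y, z axes, in that order (R = Rz(yaw) Ry(pitch) Rx(roll)).
In Python, from plant import sensors, read_camera, env gives the robot as it stands.
- The arm moves only by the shell command python3 -m inch 'ROWS'. ROWS is JSON, a list of rows, each a list of 3 entries, a list of its own where there are three numbers: the shift along the tool's x, y, z as a fraction of full scale, then the turn, a rotation vector about the tool's x, y, z as a fraction of full scale, then the opening, from 0 (shut) to 1 (fully open). A call has exactly 10 rows; each row shifts and turns the commanded pose from where the row before left it, along the tool's axes as they then stand; what a row does not reach is not made up. Full scale, the value 1, is 25 mm for a shift and 0.1 rad for a turn. A row lasts 1/12 s, in which the tool goes at most 41.7 mm and 7.16 degrees, less where a joint would pass 70% of its speed; a pose out of reach is approached as far as the arm can. A call with a number of a shift or a turn outside -1 to 1 is refused whole. A call with a gripper value outside its range is refused whole. The fingers move at their own pace and stop on an object; the grip force is fixed at half the most. Time passes only in rows, so rows that do not move let the fingers close, or fill a call up. It gives the time, the measured TCP pose, the force, the opening and the grip force at its end, in the units of the state.
- sensors.get_obs(): the state, without advancing time (a new reading comes with each control period).
- read_camera(name): name is "scene" or "top"; returns a dict with "img" (480x640x3 uint8, red, green, blue), "camera_matrix" (3x3 intrinsics, pixels), "distortion" ([k1, k2, p1, p2, k3] as OpenCV has them; the pictures are not rectified), "T" (4x4, takes a point from camera to world coordinates). Camera axes: x right, y down, z forward; pixel columns grow to the right and rows downward; lengths in m; the calibration is good to about 2 mm. A picture is of the moment at which its call begins. There is no depth.
- env.sign_off(): hands the job in; it is judged then, once.
The state is a dict: "t": time; "joint_pos": joint angles; "dq": joint speeds; "joint_torque": joint torques, N m; "ee_pos": TCP position; "eef_rot": TCP orientation; "contact_force": force on the tool from outside, world axes, zero at the start; "moment": the same for the moment, N m; "finger_gap": finger opening in m; "gripper_force": force on a finger pad.
Only numpy, scipy, OpenCV 4.12 (cv2) and the standard library are available. Lean on these libraries where they do the work, as an engineer would, in place of code of your own. Each camera call takes 0.05 s, during which the arm holds its last target. There are 200 camera calls.

## Working session

There is one attempt and no reset: what is moved stays moved. The work goes in short steps, Python scripts to look and compute and a shell command to move; the robot and the scene stay as the last step left them, time stands still between calls to the robot, and variables do not carry over. Pictures are saved under pics/ and viewed, at most 10 in all, crops included, and the job is handed in when it is done.

```bash
mkdir -p pics; ls
python3 - <<'E'
from plant import sensors, read_camera, env
import cv2, pickle
d={}
for n in("scene","top"):
    r=read_camera(n); d[n]=r
    cv2.imwrite(f"pics/{n}0.png",r["img"][:,:,::-1]); print(n,r["camera_matrix"],r["distortion"],r["T"])
pickle.dump(d,open("v0.pkl","wb"))
o=sensors.get_obs();print({k:o[k] for k in("t","ee_pos","eef_rot","finger_gap","contact_force")})
E
```

```text
pics
scene [[483.05771562   0.         309.02255288]
 [  0.         483.05771562 235.37804622]
 [  0.           0.           1.        ]] [-0.01830018  0.          0.          0.          0.        ] [[-0.79402118 -0.46433658  0.39232882  0.1814521 ]
 [-0.60776024  0.61972207 -0.49656021  0.45321895]
 [-0.01256376 -0.63272118 -0.77427777  0.77404772]
 [ 0.          0.          0.          1.        ]]
top [[464.90616124   0.         324.93673009]
 [  0.         464.90616124 243.04801564]
 [  0.           0.           1.        ]] [0.01804663 0.         0.         0.         0.        ] [[ 0.01530134 -0.98941752  0.14428736  0.41857375]
 [-0.99934151 -0.0103848   0.03476647 -0.02249878]
 [-0.03290016 -0.14472433 -0.9889249   0.94703004]
 [ 0.          0.          0.          1.        ]]
{'t': 0.1, 'ee_pos': array([0.15813957, 0.52654007, 0.20495418]), 'eef_rot': array([-1.79942720e+02, -3.93513951e-03,  1.63281568e+02]), 'finger_gap': 0.09414918374546109, 'contact_force': array([-0.30476652, -0.57200862, -0.40884175])}
```

View pics/scene0.png

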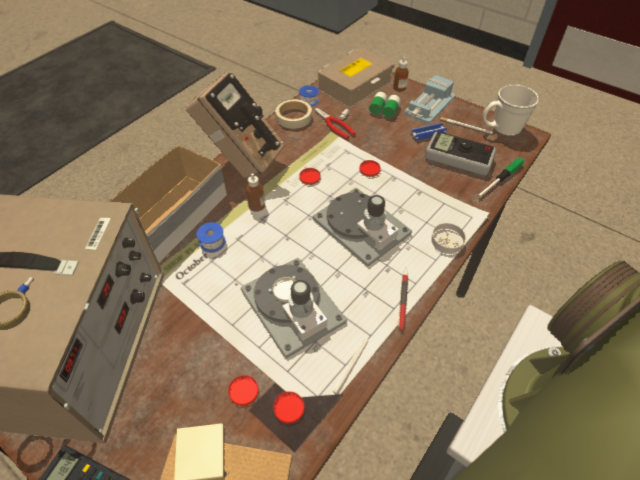

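View pics/top0.png

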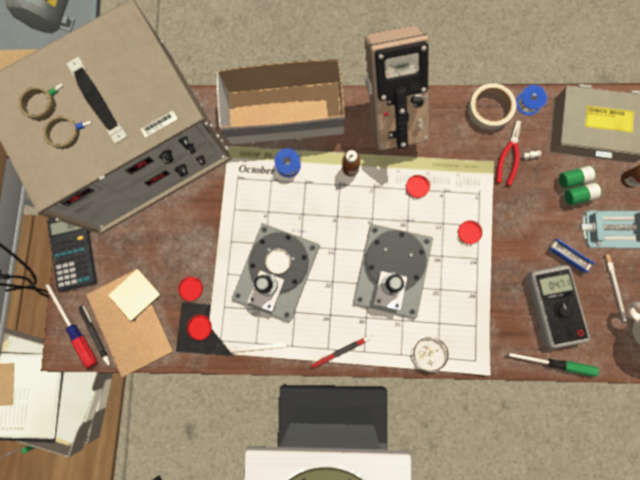

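The dish is on the left turntable: in the top view the dish is at (278,262) and its knob at (263,284). In the scene view the knob is at (301,292). The other turntable is empty, with its knob at about (394,284) in the top view.

```bash
cat > h.py <<'E'
import cv2, numpy as np
def ray(r,uv,z):
    p=cv2.undistortPoints(np.array([[uv]],float),r["camera_matrix"],r["distortion"])[0,0]
    T=r["T"]; d=T[:3,:3]@[p[0],p[1],1]; o=T[:3,3]
    return o+d*(z-o[2])/d[2]
def pix(r,P):
    T=np.linalg.inv(r["T"]); rv=cv2.Rodrigues(T[:3,:3])[0]
    return cv2.projectPoints(np.array(P,float).reshape(-1,1,3),rv,T[:3,3],r["camera_matrix"],r["distortion"])[0][:,0]
E
python3 - <<'E'
import pickle,cv2,numpy as np
from h import *
d=pickle.load(open("v0.pkl","rb"))
for n,c in(("top",(263,284)),("scene",(301,292))):
    im=d[n]["img"]; g=im.max(2)
    m=(g<60).astype(np.uint8)
    k,l,s,ce=cv2.connectedComponentsWithStats(m)
    for i in range(1,k):
        if s[i,4]>40 and np.hypot(*(ce[i]-c))<45: print(n,s[i],ce[i],ray(d[n],ce[i],.089))
T=d["top"]
cr=lambda n,x,y,w,h,s:cv2.resize(d[n]["img"][y:y+h,x:x+w,::-1],None,fx=s,fy=s,interpolation=cv2.INTER_CUBIC)
a=cr("top",228,218,96,106,4);b=cr("scene",238,255,110,106,3.65) 
h=min(a.shape[0],b.shape[0]);b=cv2.resize(cr("scene",240,255,100,106,4),None,fx=1,fy=1)
cv2.imwrite("pics/crop.png",np.hstack([a,b])); print(a.shape,b.shape)
E
```

```text
top [256 277  16  16  62] [266.40322581 286.19354839] [0.46205031 0.11466149 0.089     ]
(424, 384, 3) (424, 400, 3)
```

View pics/crop.png

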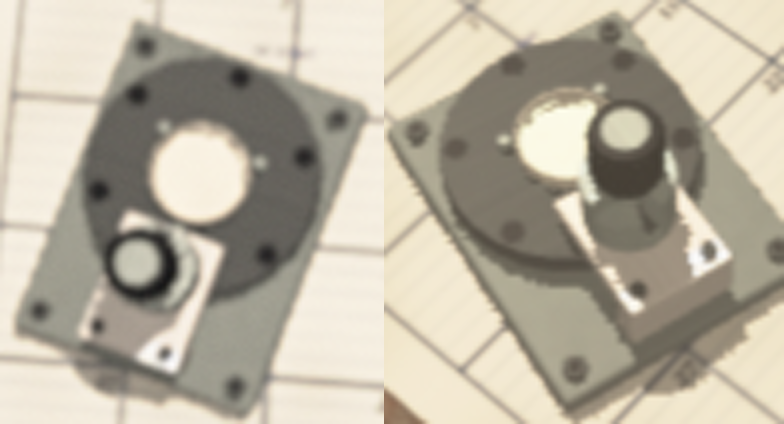

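The crop shows the knob with a light grey cap. The cap centre is at about (262,283.5) in the top view and (300,287) in the scene view.

Run:
```python
import pickle,cv2,numpy as np
from h import *
d=pickle.load(open("v0.pkl","rb"))
f=lambda x,y,ox,oy:((x+.5)/4-.5+ox,(y+.5)/4-.5+oy)
t=lambda x,y:f(x,y,228,218); s=lambda x,y:f(x-384,y,240,255)
print("cap",ray(d["top"],t(137,263),.104),ray(d["scene"],s(625,130),.104))
print("dish",ray(d["top"],t(200,172),.035),)
for c in [(137,22),(366,105),(245,418),(17,330)]: print("corner",ray(d["top"],t(*c),.012))
# triangulate cap
o=[];D=[]
for n,p in(("top",t(137,263)),("scene",s(625,130))):
    a=d[n]["T"][:3,3];b=ray(d[n],p,.1)-a;o.append(a);D.append(b/np.linalg.norm(b))
A=sum(np.eye(3)-np.outer(x,x) for x in D);print(np.linalg.solve(A,sum((np.eye(3)-np.outer(x,x))@a for x,a in zip(D,o))))
```

```text
cap [0.46628735 0.1207025  0.104     ] [0.46609232 0.12000156 0.104     ]
dish [0.51550652 0.10270509 0.035     ]
corner [0.59501299 0.14067302 0.012     ]
corner [0.55317369 0.02217423 0.012     ]
corner [0.39537298 0.07967177 0.012     ]
corner [0.43715686 0.19565611 0.012     ]
[0.46602642 0.12045631 0.10470411]
```

```bash
python3 -m inch '[[[-0.4,-0.3,0],[0,0,0],1],[[-0.8,-0.6,0],[0,0,0],1],[[-0.8,-0.6,0],[0,0,0],1],[[-0.8,-0.6,0],[0,0,0],1],[[-0.8,-0.6,0],[0,0,0],1],[[-0.8,-0.6,0],[0,0,0],1],[[-0.8,-0.6,0],[0,0,0],1],[[-0.8,-0.6,0],[0,0,0],1],[[-0.8,-0.6,0],[0,0,0],1],[[-0.8,-0.6,0],[0,0,0],1]]'
```

```text
t: 0.93
ee_pos: [0.2998, 0.3338, 0.2054]
eef_rot: [-180.0, 0.0, 163.3]
contact_force: [0.8, 0.0, -0.2]
finger_gap: 0.094
gripper_force: 0.0
```

```bash
python3 -m inch '[[[-0.8,-0.6,0],[0,0,0],1],[[-0.8,-0.6,0],[0,0,0],1],[[-0.8,-0.6,0],[0,0,0],1],[[-0.8,-0.6,0],[0,0,0],1],[[-0.8,-0.6,0],[0,0,0],1],[[-0.8,-0.6,0],[0,0,0],1],[[-0.8,-0.6,0],[0,0,0],1],[[-0.8,-0.6,0],[0,0,0],1],[[-0.6,-0.4,0],[0,0,0],1],[[0,0,0],[0,0,0],1]]'
```

```text
t: 1.77
ee_pos: [0.4304, 0.1581, 0.2052]
eef_rot: [-180.0, 0.0, 163.1]
contact_force: [-0.4, 0.5, 0.2]
finger_gap: 0.094
gripper_force: 0.0
```

```bash
python3 -m inch '[[[-0.6,-0.35,0],[0,0,0],1],[[-0.6,-0.35,0],[0,0,0],1],[[-0.6,-0.34,0],[0,0,0],1],[[0,0,0.5],[0,0,0],1],[[0,0,0.8],[0,0,0],1],[[0,0,0.8],[0,0,0],1],[[0,0,0.6],[0,0,0],1],[[0,0,0.3],[0,0,0],1],[[0,0,0],[0,0,0],1],[[0,0,0],[0,0,0],1]]'
python3 - <<'E'
from plant import read_camera
import cv2,numpy as np
a=read_camera("top")["img"][200:340,190:340,::-1];b=read_camera("scene")["img"][215:355,220:370,::-1]
cv2.imwrite("pics/c1.png",cv2.resize(np.hstack([a,b]),None,fx=2.6,fy=2.6))
E
```

```text
t: 2.6
ee_pos: [0.4649, 0.123, 0.1309]
eef_rot: [180.0, 0.0, 163.3]
contact_force: [0.8, -0.7, 0.6]
finger_gap: 0.0941
gripper_force: 0.0
```

View pics/c1.png

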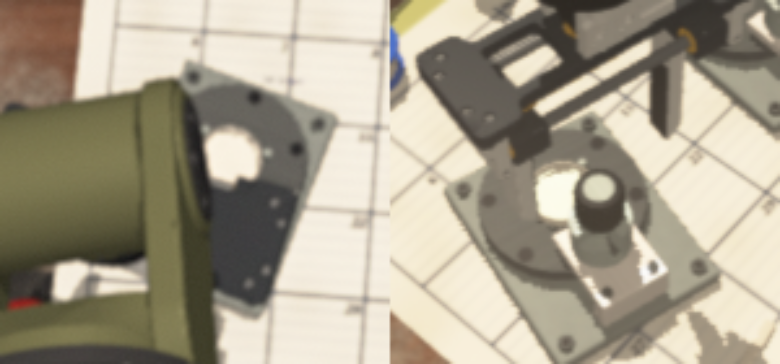

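The fingers straddle the knob cleanly (knob cap at about (600,188) in the crop, fingers either side). I'll descend and close.

```bash
python3 -m inch '[[[-0.07,-0.09,0.2],[0,0,0],1],[[0,0,0.4],[0,0,0],1],[[0,0,0.5],[0,0,0],1],[[0,0,0.5],[0,0,0],1],[[0,0,0.4],[0,0,0],1],[[0,0,0.2],[0,0,0],1],[[0,0,0],[0,0,0],1],[[0,0,0],[0,0,0],0.6],[[0,0,0],[0,0,0],0.4],[[0,0,0],[0,0,0],0.4]]'
```

```text
t: 3.53
ee_pos: [0.4664, 0.1203, 0.076]
eef_rot: [180.0, 0.1, 163.3]
contact_force: [0.9, -0.6, 0.4]
finger_gap: 0.0773
gripper_force: 0.0
```

```bash
python3 -m inch '[[[0,0,0],[0,0,0],0.3],[[0,0,0],[0,0,0],0.2],[[0,0,0],[0,0,0],0],[[0,0,0],[0,0,0],0],[[0,0,0],[0,0,0],0],[[0,0,0],[0,0,0],0],[[0,0,0],[0,0,0],0],[[0,0,0],[0,0,0],0],[[0,0,0],[0,0,0],0],[[0,0,0],[0,0,0],0]]'
```

```text
t: 4.37
ee_pos: [0.466, 0.1202, 0.0754]
eef_rot: [-180.0, 0.0, 163.3]
contact_force: [-0.3, -0.2, 0.2]
finger_gap: 0.0317
gripper_force: 30.0
```

Gripped on 32 mm. Next I'll pull up about 19 mm.

```bash
python3 -m inch '[[[0,0,-0.1],[0,0,0],0],[[0,0,-0.1],[0,0,0],0],[[0,0,-0.1],[0,0,0],0],[[0,0,-0.1],[0,0,0],0],[[0,0,-0.1],[0,0,0],0],[[0,0,-0.1],[0,0,0],0],[[0,0,-0.1],[0,0,0],0],[[0,0,-0.07],[0,0,0],0],[[0,0,0],[0,0,0],0],[[0,0,0],[0,0,0],0]]'
python3 - <<'E'
from plant import read_camera
import cv2,numpy as np
b=read_camera("scene")["img"][215:355,220:370,::-1]
cv2.imwrite("pics/c2.png",cv2.resize(b,None,fx=4,fy=4,interpolation=cv2.INTER_CUBIC))
E
```

```text
t: 5.2
ee_pos: [0.4659, 0.1202, 0.0946]
eef_rot: [-180.0, -0.0, 163.3]
contact_force: [0.2, -0.8, -9.2]
finger_gap: 0.0314
gripper_force: 30.0
```

View pics/c2.png

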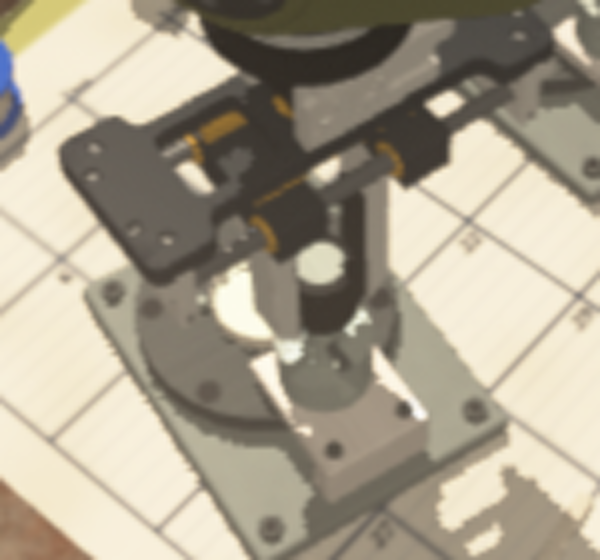

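The knob is up about 19 mm with 9 N spring load. Clockwise from above is +z in the tool frame, so I'll twist about 1.06 rad.

```bash
python3 -m inch '[[[0,0,0],[0,0,0.3],0],[[0,0,0],[0,0,0.6],0],[[0,0,0],[0,0,0.7],0],[[0,0,0],[0,0,0.7],0],[[0,0,0],[0,0,0.7],0],[[0,0,0],[0,0,0.7],0],[[0,0,0],[0,0,0.7],0],[[0,0,0],[0,0,0.7],0],[[0,0,0],[0,0,0.3],0],[[0,0,0],[0,0,0],0]]'; python3 -c "
from plant import sensors
print(sensors.get_obs()['moment'])"
```

```text
t: 6.08
ee_pos: [0.466, 0.1203, 0.0946]
eef_rot: [180.0, -0.0, 132.3]
contact_force: [1.4, 0.5, -9.8]
finger_gap: 0.0316
gripper_force: 30.0
[ 2.16807870e-02 -3.50704479e-01  2.23090512e-04]
```

```bash
python3 -m inch '[[[0,0,0],[0,0,0.3],0],[[0,0,0],[0,0,0.6],0],[[0,0,0],[0,0,0.7],0],[[0,0,0],[0,0,0.7],0],[[0,0,0],[0,0,0.7],0],[[0,0,0],[0,0,0.7],0],[[0,0,0],[0,0,0.7],0],[[0,0,0],[0,0,0.6],0],[[0,0,0],[0,0,0.2],0],[[0,0,0],[0,0,0],0]]'; python3 -c "
from plant import sensors
print(sensors.get_obs()['moment'])"
```

```text
t: 6.92
ee_pos: [0.4662, 0.1203, 0.0947]
eef_rot: [180.0, -0.0, 102.6]
contact_force: [2.6, 0.8, -10.2]
finger_gap: 0.0312
gripper_force: 30.0
[ 0.11293437 -0.55948271 -0.05399289]
```

Turned 60.7°. Now lowering 8 mm into the notch.

```bash
python3 -m inch '[[[0,0,0.05],[0,0,0],0],[[0,0,0.05],[0,0,0],0],[[0,0,0.05],[0,0,0],0],[[0,0,0.05],[0,0,0],0],[[0,0,0.05],[0,0,0],0],[[0,0,0.05],[0,0,0],0],[[0,0,0.02],[0,0,0],0],[[0,0,0],[0,0,0],0],[[0,0,0],[0,0,0],0],[[0,0,0],[0,0,0],0]]'; python3 -c "
from plant import sensors
print(sensors.get_obs()['moment'])"
```

```text
t: 7.75
ee_pos: [0.4661, 0.1203, 0.0868]
eef_rot: [180.0, 0.0, 102.6]
contact_force: [2.6, 0.5, -7.6]
finger_gap: 0.0318
gripper_force: 30.0
[ 0.20416529 -0.6380719   0.03488645]
```

```bash
python3 -m inch '[[[0,0,0.01],[0,0,0],0],[[0,0,0.01],[0,0,0],0],[[0,0,0.01],[0,0,0],0],[[0,0,0],[0,0,0],0],[[0,0,0],[0,0,0],0],[[0,0,0],[0,0,0],0],[[0,0,0],[0,0,0],0],[[0,0,0],[0,0,0],0],[[0,0,0],[0,0,0],0],[[0,0,0],[0,0,0],0]]'
```

```text
t: 8.58
ee_pos: [0.4662, 0.1203, 0.0862]
eef_rot: [180.0, 0.0, 102.5]
contact_force: [0.2, 0.9, 2.9]
finger_gap: 0.0317
gripper_force: 30.0
```

The knob is seated: the load reversed at about 11 mm of lift. Opening and retreating straight up.

```bash
python3 -m inch '[[[0,0,0],[0,0,0],0.4],[[0,0,0],[0,0,0],0.5],[[0,0,0],[0,0,0],0.6],[[0,0,0],[0,0,0],0.8],[[0,0,0],[0,0,0],0.8],[[0,0,0],[0,0,0],0.8],[[0,0,0],[0,0,0],0.8],[[0,0,0],[0,0,0],0.8],[[0,0,0],[0,0,0],0.8],[[0,0,-0.2],[0,0,0],0.8]]'
python3 -m inch '[[[0,0,-0.4],[0,0,0],0.8],[[0,0,-0.6],[0,0,0],0.8],[[0,0,-0.8],[0,0,0],0.8],[[0,0,-0.8],[0,0,0],0.8],[[0,0,-0.8],[0,0,0],0.8],[[0,0,-0.8],[0,0,0],0.8],[[0,0,-0.6],[0,0,0],0.8],[[0,0,-0.3],[0,0,0],0.8],[[0,0,0],[0,0,0],0.8],[[0,0,0],[0,0,0],0.8]]'
python3 - <<'E'
from plant import read_camera
import cv2,numpy as np,pickle
from h import *
r=read_camera("scene");pickle.dump(r,open("v1.pkl","wb"))
p=pix(r,[[.466,.1203,.104+z] for z in (0,.011,.015)]);print(p)
b=r["img"][195:365,210:390,::-1]
cv2.imwrite("pics/c3.png",cv2.resize(b,None,fx=3.5,fy=3.5,interpolation=cv2.INTER_CUBIC))
E
```

```text
t: 9.42
ee_pos: [0.4656, 0.1202, 0.0904]
eef_rot: [-179.9, -0.0, 102.5]
contact_force: [-0.2, -0.2, -0.3]
finger_gap: 0.0751
gripper_force: 0.0
t: 10.25
ee_pos: [0.4659, 0.1202, 0.2183]
eef_rot: [180.0, 0.0, 102.5]
contact_force: [0.2, -0.6, 0.1]
finger_gap: 0.0753
gripper_force: 0.0
[[299.80729785 287.27518769]
 [299.62254391 283.56828336]
 [299.55436808 282.20027331]]
```

View pics/c3.png

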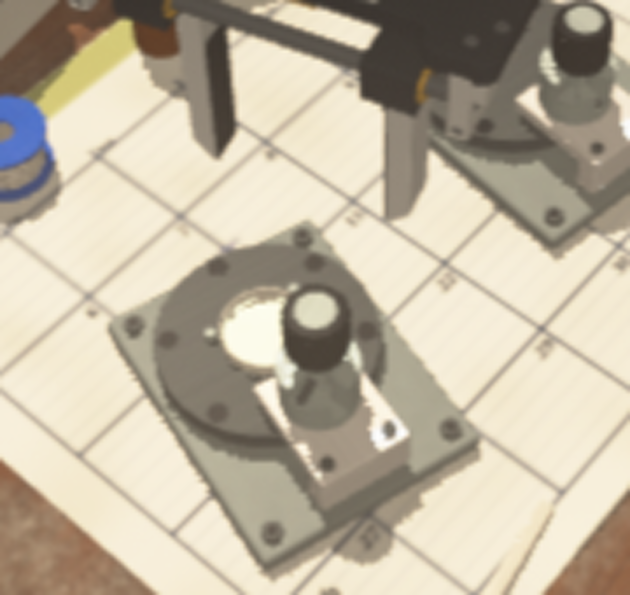

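The knob is raised with its cap at about (300,283), the dish is in place, and the other knob is untouched. I'll check the lift to subpixel accuracy.

Run:
```python
import pickle,cv2,numpy as np
a=pickle.load(open("v0.pkl","rb"))["scene"]["img"];b=pickle.load(open("v1.pkl","rb"))["img"]
def cap(im,cy):
    g=im.astype(float).mean(2)[cy-8:cy+9,290:311]
    g=cv2.resize(g,None,fx=8,fy=8,interpolation=cv2.INTER_CUBIC)
    for th in(95,110,125):
        n,l,s,c=cv2.connectedComponentsWithStats((g>th).astype(np.uint8))
        i=l[68,84]; print(th,s[i,4],(c[i]+.5)/8-.5+[290,cy-8])
cap(a,287);cap(b,283)
```

```text
95 8730 [299.67547251 286.84752291]
110 7773 [299.73241509 286.81203364]
125 7113 [299.76057043 286.81204309]
95 15447 [299.23568088 281.50443047]
110 8031 [299.54634386 283.24972762]
125 7347 [299.56903328 283.24929393]
```

The shift is 3.56 px, or 10.6 mm of lift, so the pin is in the notch (11 mm) and not on the land (15 mm).

```bash
python3 -c "
from plant import env
print(env.sign_off())"
```

```text
the job is handed in; nothing more can be done
None
```

The plunger of the turntable with the dish is pulled up, turned about 60° clockwise and resting in its notch (measured lift about 11 mm). The dish is in place, the empty turntable was left locked, and the job was handed in at about 10 s.

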